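# Feel the empty crate cell, then stock it with the spare solder spool

### The arm

A 7-joint arm with a two-finger parallel gripper is mounted at the origin on a cart in front of the work surface, level with it; the furniture and walls round the work are solid. World frame = base frame: x ahead of the robot, y to its left, z up, the work surface at z = 0. Lengths are in m, angles in rad, forces in N, time in s.
With the tool pointing down it reaches from about 0.4 to 0.875 m from the base axis. Payload 6.5 kg.
Tool frame: the origin (TCP) lies between the finger pads; the fingertips stand 25 mm ahead of it and the grasp point (between the pads) lies 6 mm ahead of it; z points along the fingers, y is the line along which they close (so a half turn about z gives the same grasp; the last joint's range is limited). The gripper opens to 88 mm and grips with 3 to 60 N. Pads are 18 mm wide; open, the fingers measure 123 mm over their backs; the gripper's body (75 mm by 187 mm) begins 45 mm behind the grasp point.
Start: joints at [-1.222, 0.536, -0.004, 1.538, 0.003, 1.067, -0.071], TCP at [0.262, 0.595, 0.264] pointing down, gripper open.
Joint ranges: [-2.7, 2.7], [-0.37, 2.16], [-1.27, 1.26], [0.24, 2.4], [-1.31, 4.45], [0.19, 1.91], [-2.76, 2.76]. Speed limits (rad/s): [2.39, 2.39, 3.14, 3.14, 3.14, 3.14, 3.14].

### API

Orientations are given as a rotation vector (axis times angle).
In Python, from rig import bot, eyes, job, nets gives the robot as it stands.
- The arm moves only by the tool send_rows, never from a script. Its argument "increments" is a list of rows, each an object with "claw": the opening, from 0 (shut) to 1 (fully open); "translation": the shift along the tool's x, y, z in mm, a list of three; "yaw": the turn about the tool's z in rad. In form: [{"claw": claw, "translation": [dx, dy, dz], "yaw": yaw}, ...]. A call has exactly 10 rows; each row shifts and turns the commanded pose from where the row before left it, along the tool's axes as they then stand; what a row does not reach is not made up. A row lasts 1/8 s, in which the tool goes at most 62.5 mm and 10.7 degrees, less where a joint would pass 70% of its speed; a pose out of reach is approached as far as the arm can. A call with a gripper value outside its range is refused whole. The fingers move at their own pace and stop on an object; "newtons" is the grip in N (left out, the last holds). Time passes only in rows, so rows that do not move let the fingers close, or fill a call up. It gives the time, the measured TCP pose, the force, the opening and the grip force at its end, in the units of the state.
- bot.get_state(): the state, without advancing time (a new reading comes with each control period).
- eyes.read_camera(name): name is "scene" or "side" or "wrist"; returns a dict with "img" (480x640x3 uint8, blue, green, red), "camera_matrix" (3x3 intrinsics, pixels), "dist" ([k1, k2, p1, p2, k3] as OpenCV has them; the pictures are not rectified), "xyz" and "attitude" of the camera in the world; the wrist camera has in their place "tool_from_camera" (4x4, takes a point from camera to tool coordinates, whose origin is the TCP and whose axes are the flange's). Camera axes: x right, y down, z forward; pixel columns grow to the right and rows downward; lengths in m; the calibration is good to about 2 mm. A picture is of the moment at which its call begins: read the wrist's pose just before it. There is no depth.
- job.finish_job(): hands the job in; it is judged then, once.
Trained networks look in a picture, given as the dict that the camera call returned (one of the last four; its "shot" number tells which), for a name from the list of things; names that differ only in an ending like _2 or _b are one class to them, and where a whole thing is asked for, a point or a joint stands for the part that bears it (a point fixed in the world has none). Each returns a list of dicts, best first, with "conf" (0 to 1); they miss things now and then, are a little off and sometimes report something else, mostly with a low value. They report only what shows in the picture. A call takes as long as a camera call. They do not tell look-alikes from the thing itself.
- nets.masks_of(picture, label): "pixels" (480x640 bool, what is visible of it) and "uv" ([column, row] in pixels, amid what is visible of it).
The state is a dict: "time": time; "q": joint angles; "qvel": joint speeds; "joint_efforts": joint torques, N m; "eef_pos": TCP position; "eef_rot": TCP orientation; "wrist_force": force on the tool from outside, world axes, zero at the start; "torque": the same for the moment, N m; "width": opening from 0.0 (shut) to 1.0 (fully open); "grasp_force": force on a finger pad.
Only numpy, scipy, OpenCV 4.12 (cv2) and the standard library are available. Lean on these libraries where they do the work, as an engineer would, in place of code of your own. Each camera call takes 0.05 s, during which the arm holds its last target. There are 200 camera calls.

### The job

One cell of the small two-cell parts crate already holds a solder spool and the other is empty. Make sure of the empty one by feel: with nothing in the gripper, press its sprung floor down a few millimetres with the fingertips; then fetch the spare solder spool that stands on the worktop beside the crate, stand it upright in that cell and let go. Leave the spool that is already in the crate where it is.

Things in the scene. Friction and masses are not known exactly. Their poses are not given: they have to be found in the camera images.
- floor_1: Sprung square steel floor of the -y end cell of a fixed low plywood crate (86 x 160 x 36 mm high) with an aluminium cover frame: two cells along its length, 74 mm between centres, each open upward through a 64 x 64 mm window whose rim is 10 mm above the floor. Origin: centre of the floor's upper face, 26 mm above the worktop; z up, y along the crate's length. Either cell may be the empty one.
- floor_2: The same sprung floor in the crate's +y end cell. Origin: centre of its upper face; z up, y along the crate's length. Each floor starts to sink at about 1.8 N and stops 8 mm lower at about 4.2 N; a spool's weight does not sink it. Either cell may be the empty one.
- spool: The spare spool of solder wire, black flanges and light wire, 38 mm across and 28 mm high, about 110 g, standing on a flange. Origin: centre of its underside; z up. It stands on the worktop on the robot's right of the crate. In a cell its upper 18 mm stands above the cover frame, so hold it there by the upper flange, across its 38 mm.
- stock_spool: The spool that is already in the crate, in one of the two cells, near its centre: spool of solder wire, black flanges and light wire, 38 mm across and 28 mm high, about 110 g, standing on a flange. Origin: centre of its underside; z up. 
There are look-alikes about, which are no part of the job. Leave any blue or green look-alike of the stock_spool alone.

How it is judged:
By the outcome, as a careful person would: the job done as asked, in the order asked, and still so for the second after the job is handed in, with the robot touching nothing.
It also fails if it takes over 51 s, if anything falls off the work surface, if the arm or the gripper's body presses on something with over 40 N, if the wrist force passes 120 N, or if a joint passes its speed limit or range.

## Working session

There is one attempt and no reset: what is moved stays moved. The work goes in short steps, Python scripts to look and compute and a tool call to move; the robot and the scene stay as the last step left them, time stands still between calls to the robot, and variables do not carry over. Pictures are saved under pics/ and viewed, at most 10 in all, crops included, and the job is handed in when it is done.

Besides the shell and the picture viewer there is one more tool, called after "Request:" by a JSON object that holds its "op" and its "data". send_rows: Moves the arm, as the interface text tells. Its arguments: {"type":"object","properties":{"increments":{"type":"array","items":{"type":"object","properties":{"claw":{"type":"number"},"translation":{"type":"array","items":{"type":"number"}},"yaw":{"type":"number"}}}},"newtons":{"type":"number"}},"required":["increments"]}

```bash
mkdir -p pics
cat > h.py <<'E'
import numpy as np, cv2
from scipy.spatial.transform import Rotation as R
from rig import bot, eyes, job, nets
def cam(n):
    s=bot.get_state(); p=eyes.read_camera(n)
    if n=='wrist':
        T=np.array(p['tool_from_camera']); Rt=R.from_rotvec(s['eef_rot']).as_matrix()
        p['R']=Rt@T[:3,:3]; p['o']=Rt@T[:3,3]+np.array(s['eef_pos'])
    else:
        a=np.array(p['attitude']); p['R']=R.from_rotvec(a).as_matrix() if a.size==3 else a; p['o']=np.array(p['xyz'])
    return p
def px2w(p,uv,z):
    n=cv2.undistortPoints(np.array([[uv]],float),np.array(p['camera_matrix']),np.array(p['dist'],float))[0,0]
    d=p['R']@np.array([n[0],n[1],1]); return p['o']+d*(z-p['o'][2])/d[2]
def w2px(p,X):
    Rm=p['R'].T; return cv2.projectPoints(np.array([X],float),cv2.Rodrigues(Rm)[0],-Rm@p['o'],np.array(p['camera_matrix']),np.array(p['dist'],float))[0][0,0]
E
python3 - <<'E'
from h import *
ims=[]
for n in ['scene','side','wrist']:
    p=cam(n); cv2.imwrite(f'pics/{n}0.png',p['img']); print(n,p['o'].round(3),p['R'][:,2].round(2))
    for l,z in (('spool',.014),('floor_1',.026)):
        for m in nets.masks_of(p,l): print(l,round(m['conf'],2),np.round(m['uv']),m['pixels'].sum(),px2w(p,m['uv'],z).round(3))
s=bot.get_state(); print({k:np.round(v,3) for k,v in s.items()}, R.from_rotvec(s['eef_rot']).as_matrix().round(2))
E
```

```text
scene [ 0.007 -1.034  0.6  ] [ 0.4   0.77 -0.5 ]
spool 0.71 [356. 289.] 469 [ 0.442 -0.34   0.014]
floor_1 0.88 [315. 235.] 350 [ 0.457 -0.164  0.026]
side [ 0.262 -0.827  0.814] [ 0.17  0.66 -0.73]
spool 0.56 [368. 344.] 604 [ 0.448 -0.337  0.014]
floor_1 0.84 [319. 232.] 302 [ 0.433 -0.096  0.026]
floor_1 0.64 [340. 252.] 865 [ 0.457 -0.153  0.026]
wrist [0.195 0.624 0.383] [ 0.26 -0.11 -0.96]
{'time': np.float64(0.45), 'q': array([-1.222,  0.536, -0.004,  1.538,  0.003,  1.067, -0.071]), 'qvel': array([-0.002, -0.   ,  0.   , -0.002, -0.   ,  0.   ,  0.   ]), 'joint_efforts': array([-1.0000e-03, -5.7038e+01,  9.8900e-01, -2.5164e+01, -5.6000e-02,
        1.2000e-02,  0.0000e+00]), 'eef_pos': array([0.262, 0.595, 0.264]), 'eef_rot': array([ 0.647,  3.074, -0.   ]), 'wrist_force': array([ 0.705, -0.966,  0.487]), 'torque': array([-0.011,  0.069,  0.032]), 'grasp_force': np.float64(0.0), 'width': np.float64(1.0)} [[-0.92  0.4  -0.  ]
 [ 0.4   0.92 -0.  ]
 [-0.   -0.   -1.  ]]
```

View pics/scene0.png

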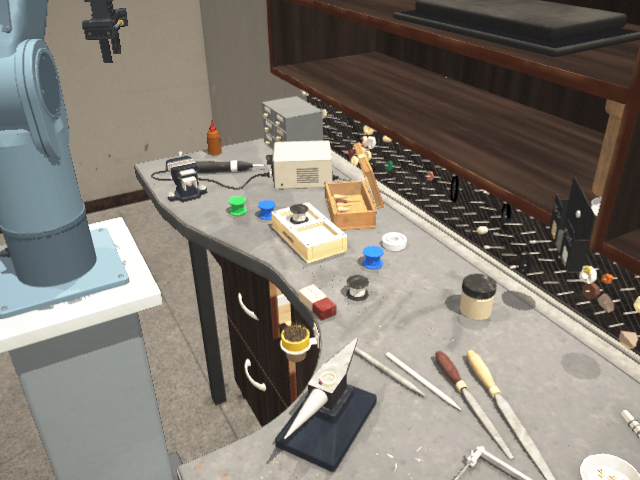

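View pics/side0.png

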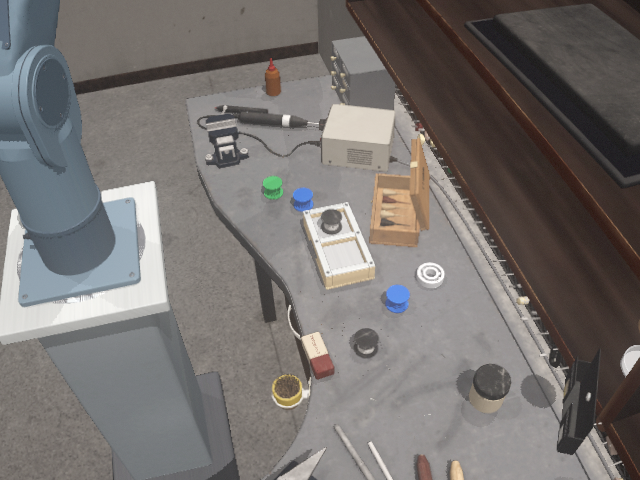

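Both views show the stock spool in the +y cell and the -y cell empty, around side px (342,258). The spare black spool is at side px (366,343), about (0.445,-0.338), with a blue look-alike at (398,298). Next I'll move over the crate.

Request:
{"op": "send_rows", "data": {"increments": [{"claw": 0,"translation": [0,0,0],"yaw": 0.16},{"claw": 0,"translation": [0,0,0],"yaw": 0.16},{"claw": 0,"translation": [0,0,0],"yaw": 0.16},{"claw": 0,"translation": [0,0,0],"yaw": 0.16},{"claw": 0,"translation": [0,0,0],"yaw": 0.16},{"claw": 0,"translation": [-45,8,0],"yaw": 0},{"claw": 0,"translation": [-45,8,0],"yaw": 0},{"claw": 0,"translation": [-45,8,0],"yaw": 0},{"claw": 0,"translation": [-45,8,0],"yaw": 0},{"claw": 0,"translation": [-45,8,0],"yaw": 0}], "newtons": 20}}

```text
time: 1.7
eef_pos: [0.3785, 0.3967, 0.2639]
eef_rot: [1.793, 2.58, 0.001]
wrist_force: [0.7, -0.4, 0.1]
width: 0.005
grasp_force: 0.0
```

Request:
{"op": "send_rows", "data": {"increments": [{"claw": 0,"translation": [-45,8,0],"yaw": 0},{"claw": 0,"translation": [-45,8,0],"yaw": 0},{"claw": 0,"translation": [-45,8,0],"yaw": 0},{"claw": 0,"translation": [-45,8,0],"yaw": 0},{"claw": 0,"translation": [-45,8,0],"yaw": 0},{"claw": 0,"translation": [-40,-21,0],"yaw": 0},{"claw": 0,"translation": [-40,-21,0],"yaw": 0},{"claw": 0,"translation": [-40,-21,0],"yaw": 0},{"claw": 0,"translation": [-40,-21,0],"yaw": 0},{"claw": 0,"translation": [-40,-21,0],"yaw": 0}]}}

```text
time: 2.95
eef_pos: [0.4649, -0.0244, 0.264]
eef_rot: [1.792, 2.579, 0.001]
wrist_force: [1.2, 0.2, 1.2]
width: 0.004
grasp_force: 0.0
```

Request:
{"op": "send_rows", "data": {"increments": [{"claw": 0,"translation": [-40,-21,0],"yaw": 0},{"claw": 0,"translation": [-40,-21,0],"yaw": 0},{"claw": 0,"translation": [-30,-15,0],"yaw": 0},{"claw": 0,"translation": [0,0,15],"yaw": 0},{"claw": 0,"translation": [0,0,20],"yaw": 0},{"claw": 0,"translation": [0,0,20],"yaw": 0},{"claw": 0,"translation": [0,0,20],"yaw": 0},{"claw": 0,"translation": [0,0,0],"yaw": 0},{"claw": 0,"translation": [0,0,0],"yaw": 0},{"claw": 0,"translation": [0,0,0],"yaw": 0}]}}

```text
time: 4.2
eef_pos: [0.4506, -0.1459, 0.1894]
eef_rot: [1.792, 2.579, 0.001]
wrist_force: [-0.2, 0.8, 0.1]
width: 0.006
grasp_force: 0.0
```

Run:
```python
from h import *
for n in ['wrist','side','scene']:
    p=cam(n); cv2.imwrite(f'pics/{n}1.png',p['img'])
    for l,z in (('spool',.014),('floor_1',.026)):
        for m in nets.masks_of(p,l):
            print(n,l,round(m['conf'],2),np.round(m['uv']),m['pixels'].sum(),px2w(p,m['uv'],z).round(3))
            if l=='floor_1' and n=='wrist':
                c=cv2.findContours(m['pixels'].astype(np.uint8),0,2)[0]; b=cv2.boxPoints(cv2.minAreaRect(max(c,key=len))); print(b.round(), [px2w(p,q,.026)[:2].round(3) for q in b])
s=bot.get_state(); print(s['time'],s['eef_pos'],s['wrist_force'],s['width'],R.from_rotvec(s['eef_rot']).as_matrix().round(3))
```

```text
wrist floor_1 0.62 [311. 239.] 4283 [ 0.453 -0.163  0.026]
[[272. 261.]
 [293. 199.]
 [358. 222.]
 [337. 284.]] [array([ 0.427, -0.195]), array([ 0.426, -0.135]), array([ 0.486, -0.134]), array([ 0.49 , -0.195])]
side spool 0.76 [367. 342.] 643 [ 0.449 -0.335  0.014]
side floor_1 0.75 [343. 252.] 811 [ 0.461 -0.154  0.026]
side floor_1 0.62 [323. 232.] 271 [ 0.44  -0.1    0.026]
scene spool 0.59 [357. 288.] 448 [ 0.444 -0.34   0.014]
scene floor_1 0.6 [316. 235.] 328 [ 0.459 -0.165  0.026]
4.65 [ 0.45002445 -0.146066    0.18879549] [-0.36405641 -0.14111896 -1.49189946] 0.008721711069372829 [[-0.349  0.937  0.   ]
 [ 0.937  0.349  0.   ]
 [-0.     0.    -1.   ]]
```

View pics/wrist1.png

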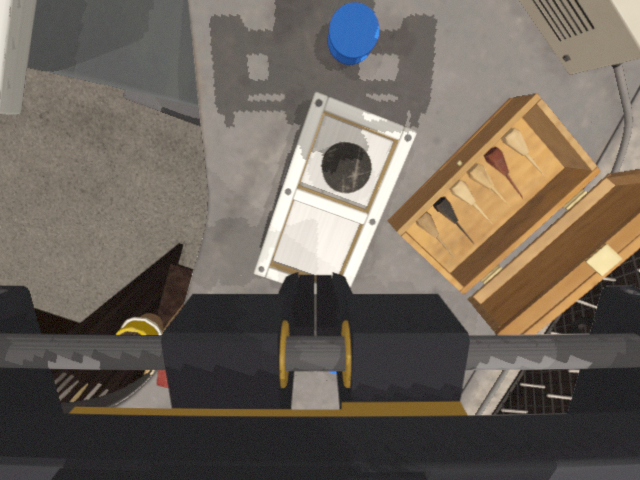

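Run:
```python
from h import *
p=cam('wrist')
for u in [(319,101),(408,137),(261,270),(288,191),(371,222)]: print(u,px2w(p,u,.036).round(4))
print('stock',px2w(p,(346,167),.054).round(4))
p=cam('side')
for u in [(367,335)]: print(px2w(p,u,.028).round(4))
```

```text
(319, 101) [ 0.4186 -0.0542  0.036 ]
(408, 137) [ 0.4933 -0.0546  0.036 ]
(261, 270) [ 0.4197 -0.2016  0.036 ]
(288, 191) [ 0.4191 -0.1277  0.036 ]
(371, 222) [ 0.4929 -0.1282  0.036 ]
stock [ 0.4543 -0.0922  0.054 ]
[ 0.4491 -0.3302  0.028 ]
```

Run:
```python
from h import *
p=cam('side'); q=cam('wrist')
P=lambda p,R=None: np.hstack([p['R'].T,(-p['R'].T@p['o'])[:,None]])
und=lambda p,u: cv2.undistortPoints(np.array([[u]],float),np.array(p['camera_matrix']),np.array(p['dist'],float))[0,0]
def tri(a,b):
    X=cv2.triangulatePoints(P(p),P(q),und(p,a),und(q,b)); return (X[:3]/X[3]).ravel().round(3)
cv2.imwrite('pics/crop.png',cv2.resize(np.hstack([p['img'][130:280,330:480],q['img'][90:340,380:630][:150,:150]*0+0]),None,fx=2.6,fy=2.6)[:, :400])
# box corners: bottom-near corner side (371,242) ; wrist left corner (390,228), lid bottom
print('box near corner table',px2w(p,(371,243),0),' top', px2w(p,(371,238),.03))
print('wrist box left z.03',px2w(q,(390,228),.03),px2w(q,(467,290),.03),'lid end',px2w(q,(500,333),.09),px2w(q,(540,96),.03))
```

```text
box near corner table [ 0.52254063 -0.1245996   0.        ]  top [ 0.5165736  -0.13913664  0.03      ]
wrist box left z.03 [ 0.51184481 -0.12845658  0.03      ] [ 0.60226768 -0.15775646  0.03      ] lid end [ 0.60444375 -0.16371166  0.09      ] [0.57941115 0.01138299 0.03      ]
```

View pics/crop.png

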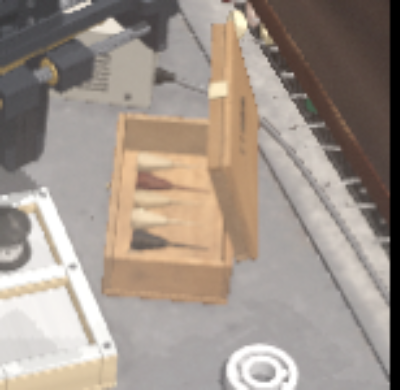

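The crate lies square to the world axes, with the empty cell's centre at about (0.456,-0.165) and the stock spool at (0.454,-0.092). The box lid starts at x≈0.6, clear of the gripper body. I'll align the tool, descend, and press.

Request:
{"op": "send_rows", "data": {"increments": [{"claw": 0,"translation": [0,0,0],"yaw": 0.18},{"claw": 0,"translation": [0,0,0],"yaw": 0.177},{"claw": 0,"translation": [-10,3,0],"yaw": 0},{"claw": 0,"translation": [-9,3,0],"yaw": 0},{"claw": 0,"translation": [0,0,30],"yaw": 0},{"claw": 0,"translation": [0,0,30],"yaw": 0},{"claw": 0,"translation": [0,0,30],"yaw": 0},{"claw": 0,"translation": [0,0,20],"yaw": 0},{"claw": 0,"translation": [0,0,10],"yaw": 0},{"claw": 0,"translation": [0,0,0],"yaw": 0}]}}

```text
time: 6.1
eef_pos: [0.4559, -0.1655, 0.0685]
eef_rot: [-2.222, -2.22, 0.0]
wrist_force: [0.0, -0.7, 0.8]
width: 0.003
grasp_force: 0.0
```

Run:
```python
from h import *
s=bot.get_state();print(s['time'],s['eef_pos'],s['wrist_force'],R.from_rotvec(s['eef_rot']).as_matrix().round(3)[:2])
p=cam('wrist'); cv2.imwrite('pics/w2.png',p['img'])
```

```text
6.1 [ 0.45585328 -0.16549733  0.0684812 ] [ 0.02029338 -0.71635828  0.76455775] [[ 0.001  1.    -0.001]
 [ 1.    -0.001  0.   ]]
```

View pics/w2.png

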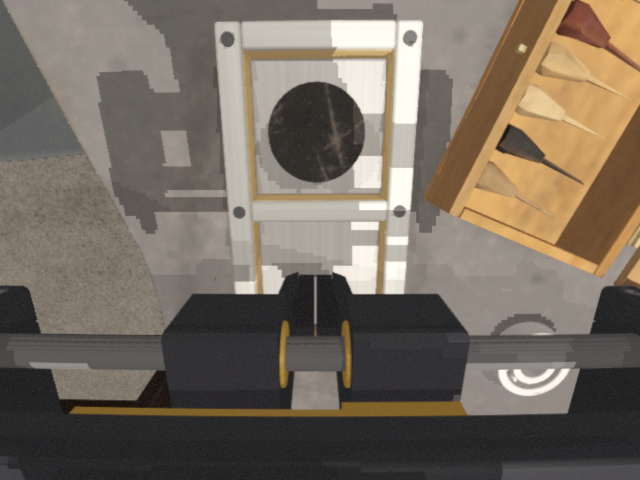

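The fingers are centred over the empty cell (px ~ (317,280)), and the stock spool is untouched at (317,131). Pressing now.

Request:
{"op": "send_rows", "data": {"increments": [{"claw": 0,"translation": [0,0,8],"yaw": 0},{"claw": 0,"translation": [0,0,6],"yaw": 0},{"claw": 0,"translation": [0,0,2],"yaw": 0},{"claw": 0,"translation": [0,0,2],"yaw": 0},{"claw": 0,"translation": [0,0,2],"yaw": 0},{"claw": 0,"translation": [0,0,2],"yaw": 0},{"claw": 0,"translation": [0,0,1],"yaw": 0},{"claw": 0,"translation": [0,0,0],"yaw": 0},{"claw": 0,"translation": [0,0,0],"yaw": 0},{"claw": 0,"translation": [0,0,0],"yaw": 0}]}}

```text
time: 7.4
eef_pos: [0.4559, -0.165, 0.0458]
eef_rot: [-2.223, -2.22, -0.0]
wrist_force: [-0.5, 0.5, 3.7]
width: 0.004
grasp_force: 1.6
```

Contact is confirmed: about 3.7 N at 5 mm of depression. Next I'll rise and look at the spare spool.

Request:
{"op": "send_rows", "data": {"increments": [{"claw": 0,"translation": [0,0,-20],"yaw": 0},{"claw": 0,"translation": [0,0,-40],"yaw": 0},{"claw": 0,"translation": [0,0,-40],"yaw": 0},{"claw": 0.7,"translation": [-35,-2,0],"yaw": 0},{"claw": 0.7,"translation": [-45,-2,0],"yaw": 0},{"claw": 0.7,"translation": [-45,-2,0],"yaw": 0},{"claw": 0.7,"translation": [-45,-2,0],"yaw": 0},{"claw": 0.7,"translation": [-40,0,0],"yaw": 0},{"claw": 0.7,"translation": [0,0,0],"yaw": 0},{"claw": 0.7,"translation": [0,0,0],"yaw": 0}]}}

```text
time: 8.65
eef_pos: [0.4478, -0.3741, 0.1453]
eef_rot: [-2.221, -2.22, -0.001]
wrist_force: [0.4, -0.3, -0.4]
width: 0.702
grasp_force: 0.0
```

Run:
```python
from h import *
p=cam('wrist'); cv2.imwrite('pics/w3.png',p['img'])
s=bot.get_state();print(s['time'],s['eef_pos'],s['wrist_force'],s['width'])
for m in nets.masks_of(p,'spool'):
    c=cv2.findContours(m['pixels'].astype(np.uint8),0,2)[0]; (x,y),r=cv2.minEnclosingCircle(max(c,key=len))
    print(round(m['conf'],2),m['uv'],x,y,r,px2w(p,m['uv'],.028),px2w(p,(x,y),.028), px2w(p,(x+r,y),.028)-px2w(p,(x,y),.028))
```

```text
8.7 [ 0.44807581 -0.37354969  0.14535235] [-0.59498268 -0.0410136  -0.19945863] 0.6977840792694615
0.76 [311.5, 185.3] 311.5459289550781 184.05303955078125 27.615751266479492 [ 0.44479791 -0.33636145  0.028     ] [ 0.44483415 -0.33547885  0.028     ] [ 1.95124655e-02 -2.18372468e-05  0.00000000e+00]
```

View pics/w3.png

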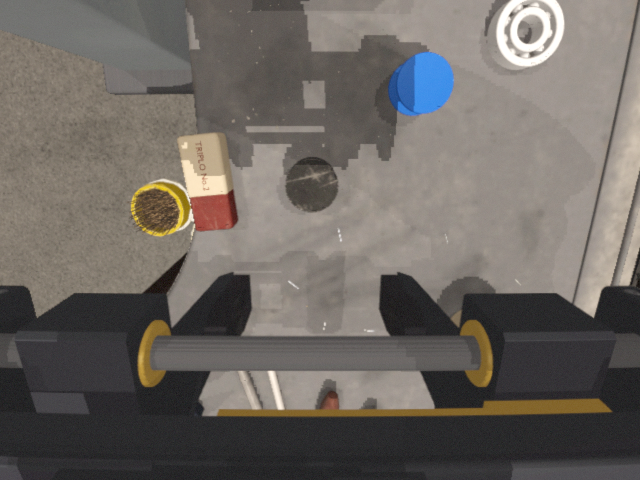

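Run:
```python
from h import *
q=cam('wrist')
cs=cv2.imread('pics/side0.png'); p=cam('side')
P=lambda p: np.hstack([p['R'].T,(-p['R'].T@p['o'])[:,None]])
und=lambda p,u: cv2.undistortPoints(np.array([[u]],float),np.array(p['camera_matrix']),np.array(p['dist'],float))[0,0]
for a,b in [((287,384),(157,209)),((366,334),(312,184))]:
    X=cv2.triangulatePoints(P(p),P(q),und(p,a),und(q,b)); print((X[:3]/X[3]).ravel().round(3))
```

```text
[ 0.314 -0.36  -0.009]
[ 0.446 -0.334  0.037]
```

The spool is at (0.445,-0.336) and measures 19.5 mm radius, which matches. The eraser and mug are clear. Grasping now.

Request:
{"op": "send_rows", "data": {"increments": [{"claw": 0.62,"translation": [19,-2,0],"yaw": 0},{"claw": 0.62,"translation": [19,-1,0],"yaw": 0},{"claw": 0.62,"translation": [0,0,35],"yaw": 0},{"claw": 0.62,"translation": [0,0,35],"yaw": 0},{"claw": 0.62,"translation": [0,0,22],"yaw": 0},{"claw": 0.62,"translation": [0,0,10],"yaw": 0},{"claw": 0.62,"translation": [0,0,5],"yaw": 0},{"claw": 0.62,"translation": [0,0,0],"yaw": 0},{"claw": 0.3,"translation": [0,0,0],"yaw": 0},{"claw": 0.3,"translation": [0,0,0],"yaw": 0}], "newtons": 15}}

```text
time: 10.1
eef_pos: [0.4452, -0.3372, 0.0393]
eef_rot: [2.222, 2.22, 0.0]
wrist_force: [1.0, -0.1, 1.7]
width: 0.415
grasp_force: 15.5
```

Request:
{"op": "send_rows", "data": {"increments": [{"claw": 0.3,"translation": [0,0,0],"yaw": 0},{"claw": 0.3,"translation": [0,0,0],"yaw": 0},{"claw": 0.3,"translation": [0,0,-10],"yaw": 0},{"claw": 0.3,"translation": [0,0,-15],"yaw": 0},{"claw": 0.3,"translation": [0,0,-25],"yaw": 0},{"claw": 0.3,"translation": [0,0,-25],"yaw": 0},{"claw": 0.3,"translation": [0,0,-5],"yaw": 0},{"claw": 0.3,"translation": [0,0,0],"yaw": 0},{"claw": 0.3,"translation": [0,0,0],"yaw": 0},{"claw": 0.3,"translation": [0,0,0],"yaw": 0}]}}

```text
time: 11.35
eef_pos: [0.4444, -0.3368, 0.118]
eef_rot: [-2.222, -2.219, 0.001]
wrist_force: [0.1, -0.1, -1.1]
width: 0.421
grasp_force: 15.0
```

Run:
```python
from h import *
s=bot.get_state();print(s['time'],s['eef_pos'],s['wrist_force'],s['width'])
p=cam('side'); q=cam('wrist')
a=cv2.resize(p['img'][250:390,280:460],(400,311)); b=cv2.resize(q['img'][150:350,190:447],(400,311))
cv2.imwrite('pics/g.png',np.hstack([a,b]))
```

```text
11.35 [ 0.44441391 -0.33677086  0.11799134] [ 0.06374975 -0.12300819 -1.11236767] 0.4206361730188853
```

View pics/g.png

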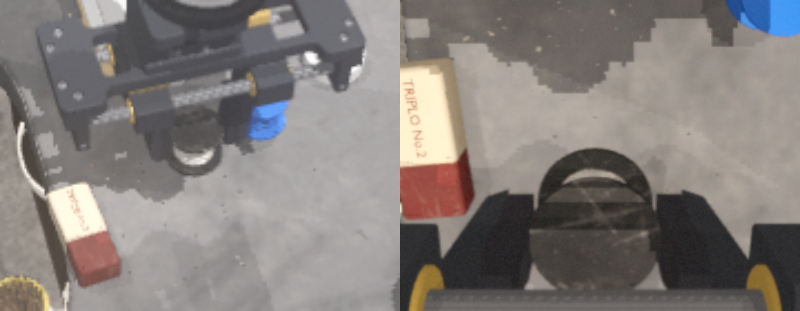

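The spool is held upright at 37 mm opening. Carrying it over the cell.

Request:
{"op": "send_rows", "data": {"increments": [{"claw": 0.3,"translation": [20,2,0],"yaw": 0},{"claw": 0.3,"translation": [30,2,0],"yaw": 0},{"claw": 0.3,"translation": [35,2,0],"yaw": 0},{"claw": 0.3,"translation": [35,2,0],"yaw": 0},{"claw": 0.3,"translation": [30,2,0],"yaw": 0},{"claw": 0.3,"translation": [21,2,0],"yaw": 0},{"claw": 0.3,"translation": [0,0,0],"yaw": 0},{"claw": 0.3,"translation": [0,0,15],"yaw": 0},{"claw": 0.3,"translation": [0,0,0],"yaw": 0},{"claw": 0.3,"translation": [0,0,0],"yaw": 0}]}}

```text
time: 12.7
eef_pos: [0.4566, -0.1669, 0.1034]
eef_rot: [-2.224, -2.219, 0.001]
wrist_force: [0.3, -0.2, -1.6]
width: 0.422
grasp_force: 15.0
```

Run:
```python
from h import *
s=bot.get_state();e=np.array(s['eef_pos']);print(s['time'],e,s['wrist_force'],s['width'])
q=cam('wrist'); im=q['img'].copy()
for z,c in ((e[2]-.0393,(0,0,255)),(e[2]-.0113,(0,255,0))):
    for t in np.linspace(0,6.28,60):
        u=w2px(q,[e[0]+.019*np.cos(t),e[1]+.001+.019*np.sin(t),z]); cv2.circle(im,tuple(int(v) for v in u),0,c,-1)
cv2.imwrite('pics/h.png',cv2.resize(im[50:350,170:470],(600,600)))
```

```text
12.7 [ 0.45659198 -0.16688465  0.10343488] [ 0.33640977 -0.24976695 -1.60684362] 0.4219532666665862
```

View pics/h.png

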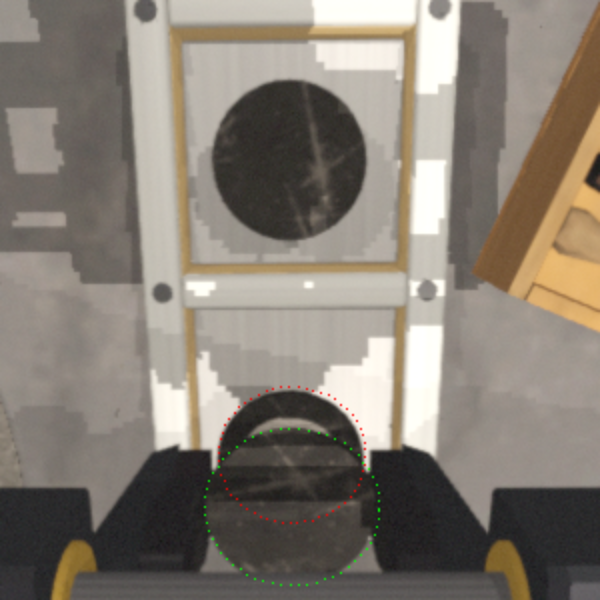

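The outline overlay matches an upright spool, centred over the cell. Lowering it.

Request:
{"op": "send_rows", "data": {"increments": [{"claw": 0.3,"translation": [2,0,8],"yaw": 0},{"claw": 0.3,"translation": [0,0,12],"yaw": 0},{"claw": 0.3,"translation": [0,0,8],"yaw": 0},{"claw": 0.3,"translation": [0,0,4],"yaw": 0},{"claw": 0.3,"translation": [0,0,2],"yaw": 0},{"claw": 0.3,"translation": [0,0,2],"yaw": 0},{"claw": 0.3,"translation": [0,0,1],"yaw": 0},{"claw": 0.3,"translation": [0,0,0],"yaw": 0},{"claw": 0.3,"translation": [0,0,0],"yaw": 0},{"claw": 0.3,"translation": [0,0,0],"yaw": 0}]}}

```text
time: 14.0
eef_pos: [0.457, -0.1641, 0.0668]
eef_rot: [2.222, 2.22, 0.0]
wrist_force: [0.0, 0.4, -1.4]
width: 0.42
grasp_force: 15.0
```

Request:
{"op": "send_rows", "data": {"increments": [{"claw": 0.3,"translation": [0,0,1],"yaw": 0},{"claw": 0.3,"translation": [0,0,0.5],"yaw": 0},{"claw": 0.3,"translation": [0,0,0],"yaw": 0},{"claw": 0.3,"translation": [0,0,0],"yaw": 0},{"claw": 0.3,"translation": [0,0,0],"yaw": 0},{"claw": 0.3,"translation": [0,0,0],"yaw": 0},{"claw": 0.3,"translation": [0,0,0],"yaw": 0},{"claw": 0.3,"translation": [0,0,0],"yaw": 0},{"claw": 0.3,"translation": [0,0,0],"yaw": 0},{"claw": 0.3,"translation": [0,0,0],"yaw": 0}]}}

```text
time: 15.25
eef_pos: [0.457, -0.164, 0.0652]
eef_rot: [-2.222, -2.22, -0.0]
wrist_force: [-0.7, 0.6, 0.9]
width: 0.416
grasp_force: 15.0
```

Run:
```python
from h import *
f=[]
for i in range(6): f.append(bot.get_state()['wrist_force'][2]); eyes.read_camera('side')
print(np.round(f,2),bot.get_state()['eef_pos'])
```

```text
[ 0.94 -0.11  0.52 -0.21  0.42  0.86] [ 0.45694955 -0.16403798  0.06521987]
```

The force is now about +0.4 N, against about -1.2 N while hanging, so the spool is resting on the floor. Releasing and rising.

Request:
{"op": "send_rows", "data": {"increments": [{"claw": 0.5,"translation": [0,0,0],"yaw": 0},{"claw": 0.6,"translation": [0,0,0],"yaw": 0},{"claw": 0.65,"translation": [0,0,0],"yaw": 0},{"claw": 0.65,"translation": [0,0,0],"yaw": 0},{"claw": 0.65,"translation": [0,0,-10],"yaw": 0},{"claw": 0.65,"translation": [0,0,-30],"yaw": 0},{"claw": 0.65,"translation": [0,0,-40],"yaw": 0},{"claw": 0.65,"translation": [-30,0,-20],"yaw": 0},{"claw": 0.65,"translation": [-30,0,0],"yaw": 0},{"claw": 0.65,"translation": [0,0,0],"yaw": 0}]}}

```text
time: 16.8
eef_pos: [0.4568, -0.2263, 0.1663]
eef_rot: [2.225, 2.215, -0.0]
wrist_force: [-0.4, 0.9, -0.4]
width: 0.651
grasp_force: 0.0
```

Run:
```python
from h import *
s=bot.get_state();print(s['time'],s['eef_pos'],s['width'],s['wrist_force'])
q=cam('wrist'); cv2.imwrite('pics/end.png',q['img'])
for m in nets.masks_of(q,'spool'): print(m['conf'],m['uv'],px2w(q,m['uv'],.054).round(3))
```

```text
16.8 [ 0.45675341 -0.22633839  0.1663031 ] 0.6513440517784275 [-0.42326377  0.92661006 -0.43513298]
0.92 [313.4, 150.7] [ 0.456 -0.165  0.054]
```

View pics/end.png

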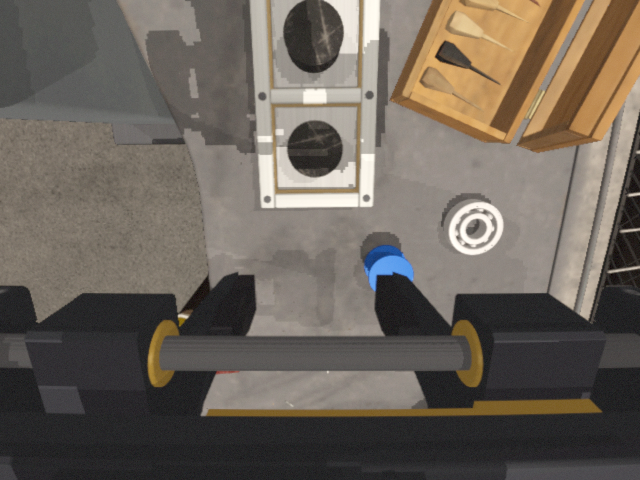

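The spool stands upright in the cell at px (315,149), about (0.456,-0.165). The stock spool is still in place at (314,35), and the gripper is clear.

```bash
python3 -c "
from rig import job
print(job.finish_job())"
```

```text
the job is handed in; nothing more can be done
None
```

I pressed the empty -y cell's floor down about 5 mm with the closed fingertips (about 3.7 N), then stood the spare spool upright in that cell, let go and handed the job in at about 17 s; the stock spool was left where it was.

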